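Seat the cork stopper in the salt pot

ROBOT

A 6-joint arm with a two-finger parallel gripper is mounted at the origin on the work surface. World frame = base frame: x ahead of the robot, y to its left, z up, the work surface at z = 0. Lengths are in m, angles in degrees, forces in N, time in s.
With the tool pointing down it reaches from about 0.25 to 0.775 m from the base axis. Payload 4 kg.
Tool frame: the origin (TCP) lies midway between the tips of the shut fingers; the grasp point (between the pads) lies 19 mm behind it; z points along the fingers, y is the direction in which the jaws open and shut (so a half turn about z gives the same grasp; the last joint's range is limited). The gripper opens to 85 mm and grips with 20 to 120 N. Pads are 22 mm wide; open, the fingers measure 114 mm over their backs; the gripper's body (76 mm by 85 mm) begins 54 mm behind the grasp point. The pads swing forward as they close: fully open they stand 13 mm farther back than shut.
Start: joints at [-76.152, 4.996, 78.535, -0, 96.463, -5.907], TCP at [0.186, -0.518, 0.231] pointing down, gripper open.
Joint ranges: [-177.83, 177.83], [-43.37, 116.18], [15.69, 146.23], [-61.86, 241.86], [9.47, 152.12], [-147.06, 147.06]. Speed limits (degrees/s): [159.86, 159.86, 180, 180, 180, 180].

INTERFACE

Orientations are given as a 3x3 rotation matrix whose columns are the frame's x, y, z axes.
In Python, from cell import bot gives the robot as it stands. Calls block until the motion is done:
- bot.movep(position, orientation): joint-space move of the TCP to a pose.
- bot.servo_line(position, rot=None, speed=0.15, threshold=None): straight line of the TCP; rot=None keeps the orientation; speed is the mean speed in m/s. With threshold (N) it stops when the force on the tool has changed by that much, and returns True; else False.
- bot.set_joints(angles): joint-space move.
- bot.gripper_to(opening, grip_force=None): opening from 0.0 (shut) to 1.0 (fully open); grip_force is the grip in N (None keeps the last); returns when the fingers have stopped.
- bot.dwell(seconds).
- bot.solve_ik(position, orientation): joint angles nearest the present ones, or None.
- bot.grab_frame(name): name is "scene" or "top" or "wrist"; returns the picture (384x512x3 uint8, red, green, blue); there is no depth.
- bot.get_calibration(name): a dict with "fx", "fy", "cx", "cy" (pixels), "k1" (the pictures are not rectified: a ray, as slopes to the right and down, at radius r is drawn at 1 + k1 r^2 times it, then the intrinsics apply), "rvec" (rotation vector, rad) and "tvec" (3), from world to camera coordinates, as OpenCV has them. Camera axes: x right, y down, z forward; pixel columns grow to the right and rows downward; lengths in m; the calibration is good to about 2 mm. A picture is of the moment at which its call begins: read the wrist's pose just before it. get_calibration takes no time and is no camera call; for the wrist camera it gives the pose at the moment of the call.
A pose or a line that the arm cannot do raises bot.Unreachable and nothing moves.
- bot.sign_off(): hands the job in, once; it reports no verdict.
Readings, each from a call of its own:
- bot.get_t(): time.
- bot.get_joint_positions(): joint angles.
- bot.get_joint_velocities(): joint speeds.
- bot.get_effort(): joint torques, N m.
- bot.get_tcp_pos(): TCP position.
- bot.get_tcp_rot(): TCP orientation.
- bot.get_contact_force(): force on the tool from outside, world axes, zero at the start.
- bot.get_torque(): the same for the moment, N m.
- bot.get_grip_width(): opening from 0.0 (shut) to 1.0 (fully open).
Only numpy, scipy, OpenCV 4.12 (cv2) and the standard library are available. Lean on these libraries where they do the work, as an engineer would, in place of code of your own. Each camera call takes 0.05 s, during which the arm holds its last target.

TASK

Close the salt pot: pick up the knobbed cork stopper, put it in the mouth of the wide squat ceramic pot and press it down through the stiff neck until you feel it come to a stop with its collar resting on the rim all round, then let go. Press firmly but do not hammer it or shove the pot about, and leave the narrow-necked spice pot where it is.

Things in the scene. Friction and masses are not known exactly. Their poses are not given: they have to be found in the camera images.
- stopper_knob (a point): Centre of the dark wooden knob of the cork stopper, half-way up it. Knob: upright round post 28 mm across, 32 mm tall. Below it a cork collar 52 mm across, 8 mm thick (underside 24 mm below this point), then a cork shank 26 mm long tapering from 30 to 26 mm; its foot is 50 mm below this point. Stands on its foot on the shelf, z up. About 60 g. A small plain cork stands near: not this one.
- salt_pot_mouth (a point): Centre of the salt pot's mouth, at rim height (95 mm above the shelf), z up. Wide squat white ceramic pot, 110 mm across the belly, 0.9 kg, loose. Neck 56 mm outside, 40 mm inside, flat rim, a black rubber sleeve inside. The hard stop is the stopper's collar meeting the rim; the knob's centre is then 24 mm above this point.
- sleeve (a joint): Black rubber disc 36 mm across inside the salt pot's neck. Value: m it has slid down; at 0 its top is 10 mm below the rim, at the start 10 to 14 mm. The shank's foot lands on it with the collar still 12 to 16 mm above the rim. It slides stiffly (about 6 N, a little more at speed) and stays where pushed; about 0.016 when the stopper is home.
- spice_pot_mouth (a point): Centre of the spice pot's mouth, at rim height (105 mm above the shelf). White ceramic, slimmer and slightly taller than the salt pot: 80 mm across the belly, narrow open neck 34 mm outside, 22 mm inside. A bystander, to be left standing where it is.
Things that resemble listed ones, but are neither listed nor needed, are in the scene too. There is more than one size of the part that bears stopper_knob; the job needs the smallest.

How it is judged:
By the outcome, as a careful person would: the job done as asked, in the order asked, and still so for the second after the job is handed in, with the robot touching nothing.
It also fails if it takes over 34 s, if anything falls off the work surface, if the arm or the gripper's body presses on something with over 40 N, if the wrist force passes 120 N, or if a joint passes its speed limit or range.

## Working session

There is one attempt and no reset: what is moved stays moved. The work goes in short steps, each a Python script; the robot and the scene stay as the last script left them, time stands still between calls to the robot, and variables do not carry over. Pictures are saved under pics/ and viewed, and the job is handed in when it is done.

```bash
mkdir -p pics; ls
python3 - <<'E'
from cell import bot
import cv2,numpy as np
for n in ["scene","top","wrist"]:
    c=bot.get_calibration(n); print(n,{k:np.round(v,4).tolist() for k,v in c.items()})
    im=bot.grab_frame(n); cv2.imwrite(f"pics/{n}0.png",im[:,:,::-1])
print(bot.get_t(),bot.get_tcp_pos(),bot.get_tcp_rot())
E
```

```text
pics
scene {'fx': 367.6163, 'fy': 367.6163, 'cx': 254.2042, 'cy': 195.0102, 'k1': -0.0114, 'rvec': [0.6046, 2.8661, -0.7877], 'tvec': [0.4533, -0.0165, 1.0615]}
top {'fx': 464.7931, 'fy': 464.7931, 'cx': 255.994, 'cy': 194.8299, 'k1': -0.1381, 'rvec': [2.1769, -2.229, 0.1002], 'tvec': [-0.0861, 0.4617, 1.0757]}
wrist {'fx': 328.3547, 'fy': 328.3547, 'cx': 251.4043, 'cy': 188.9419, 'k1': -0.0181, 'rvec': [-2.3643, 1.6631, 0.2491], 'tvec': [-0.5496, -0.0363, 0.3786]}
0.15 [ 0.18580979 -0.51726456  0.23035916] [[ 9.41144578e-01  3.38004010e-01 -4.15353139e-04]
 [ 3.38004218e-01 -9.41143084e-01  1.68623804e-03]
 [ 1.79048486e-04 -1.72738490e-03 -9.99998492e-01]]
```

View pics/scene0.png

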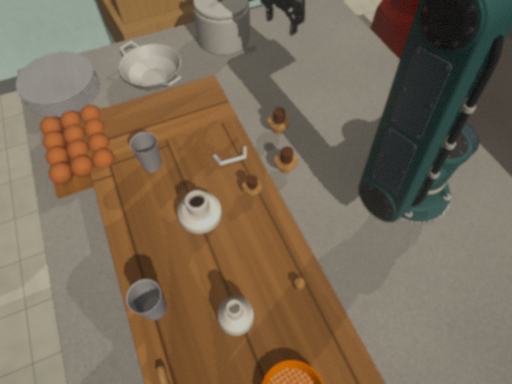

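View pics/top0.png

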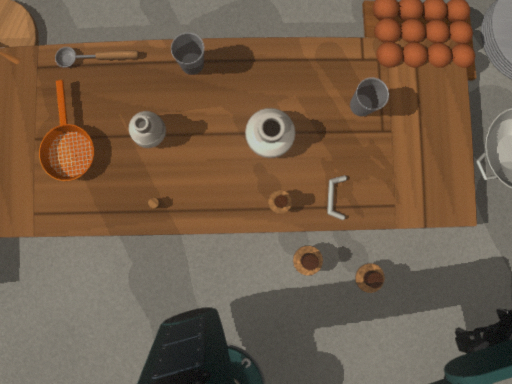

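View pics/wrist0.png

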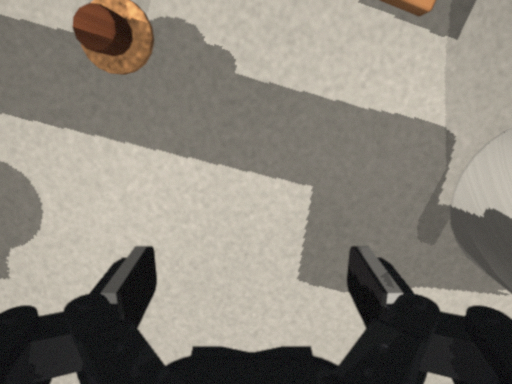

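```bash
cat > h.py <<'E'
import numpy as np,cv2
from cell import bot
def ray(c,uv):
    d=np.array([(uv[0]-c['cx'])/c['fx'],(uv[1]-c['cy'])/c['fy']]); s=d.copy()
    for _ in range(20): s=d/(1+c['k1']*(s@s))
    R=cv2.Rodrigues(np.array(c['rvec'],float))[0]; t=np.array(c['tvec'],float)
    v=R.T@np.array([s[0],s[1],1]); return -R.T@t, v/np.linalg.norm(v)
def at_z(c,uv,z):
    o,v=ray(c,uv); return o+v*(z-o[2])/v[2]
def tri(cs,uvs):
    A=np.zeros((3,3));b=np.zeros(3);L=[]
    for c,uv in zip(cs,uvs):
        o,v=ray(c,uv);P=np.eye(3)-np.outer(v,v);A+=P;b+=P@o;L.append((o,P))
    x=np.linalg.solve(A,b); return x,[np.linalg.norm(P@(x-o)) for o,P in L]
def proj(c,X):
    R=cv2.Rodrigues(np.array(c['rvec'],float))[0]; p=R@np.array(X)+np.array(c['tvec'])
    s=p[:2]/p[2]; s=s*(1+c['k1']*(s@s)); return np.array([c['fx']*s[0]+c['cx'],c['fy']*s[1]+c['cy']])
def crop(im,x0,y0,w,h,k,name):
    a=cv2.resize(im[y0:y0+h,x0:x0+w,::-1],None,fx=k,fy=k,interpolation=cv2.INTER_CUBIC); 
    for i in range(0,w,10): cv2.putText(a,str(x0+i),(i*k,8),0,.3,(0,0,255));cv2.line(a,(i*k,10),(i*k,14),(0,0,255))
    for i in range(0,h,10): cv2.putText(a,str(y0+i),(0,i*k+3),0,.3,(0,0,255));cv2.line(a,(20,i*k),(24,i*k),(0,0,255))
    cv2.imwrite('pics/'+name,a)
E
python3 - <<'E'
from h import *
s=cv2.imread('pics/scene0.png')[:,:,::-1];t=cv2.imread('pics/top0.png')[:,:,::-1]
crop(s,170,95,140,105,5,'s1.png')
crop(s,170,160,100,180,3,'s1b.png')
crop(t,240,95,160,120,5,'t1.png'); crop(t,260,180,130,120,5,'t2.png')
E
```

```text
(no output)
```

View pics/s1.png

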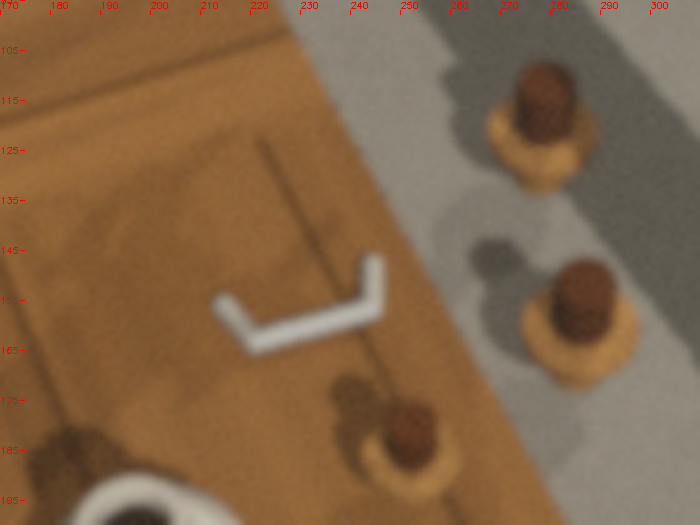

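View pics/s1b.png

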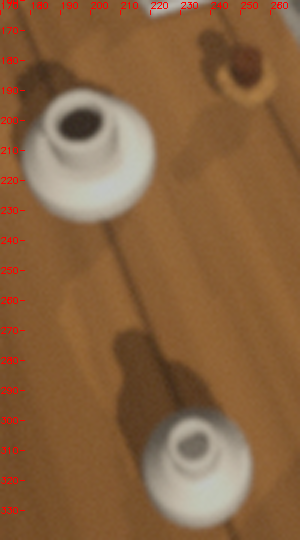

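View pics/t1.png

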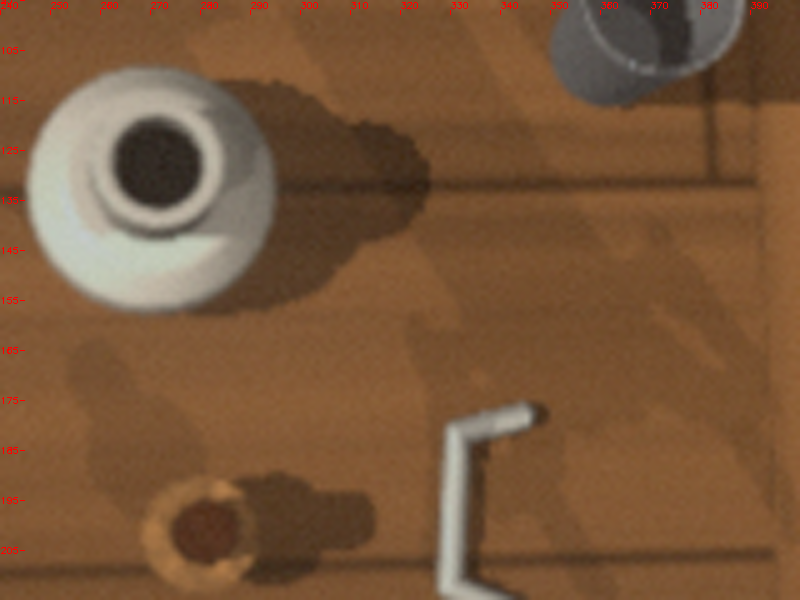

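View pics/t2.png

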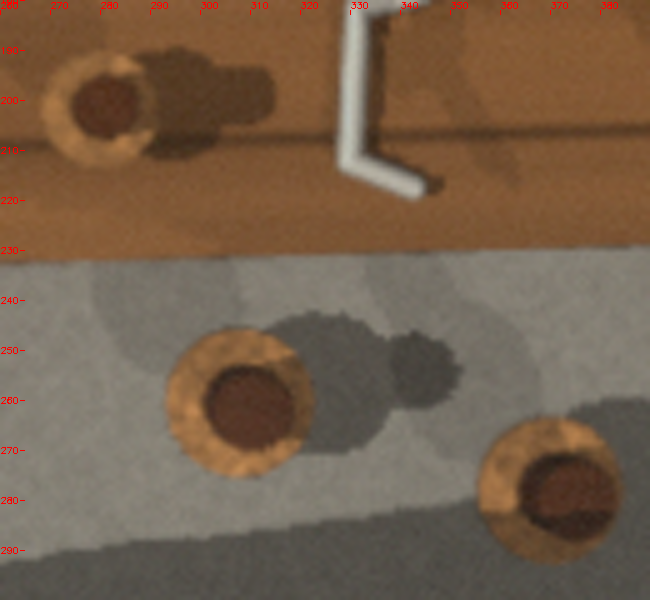

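Run:
```python
from h import *
t=bot.get_calibration('top');s=bot.get_calibration('scene')
for n,a,b in [('knobtop',(280.5,201),(251.5,178)),('mouth',(270.7,127.3),(196.7,201.2)),('spice',(144,123),(234,308))]:
    x,e=tri([t,s],[a,b]); print(n,x.round(4),np.round(e,4), [at_z(c,p,x[2]).round(3) for c,p in ((t,a),(s,b))])
for w in [(280.5-11.3,201),(280.5+11.3,201)]: print(at_z(t,w,.06))
```

```text
knobtop [ 0.4385 -0.1453  0.1266] [0.0002 0.0002] [array([ 0.438, -0.145,  0.127]), array([ 0.439, -0.145,  0.127])]
mouth [ 0.5907 -0.1267  0.1463] [0.0018 0.0018] [array([ 0.592, -0.127,  0.146]), array([ 0.589, -0.126,  0.146])]
spice [0.6051 0.1397 0.1454] [0.0031 0.0031] [array([0.608, 0.138, 0.145]), array([0.603, 0.141, 0.145])]
[ 0.44214563 -0.12514708  0.06      ]
[ 0.440954   -0.17623108  0.06      ]
```

Run:
```python
from h import *
c=bot.get_calibration('wrist'); R=cv2.Rodrigues(np.array(c['rvec'],float))[0]; o=-R.T@np.array(c['tvec'])
T=np.array(bot.get_tcp_rot());p=np.array(bot.get_tcp_pos())
print('cam in tool',T.T@(o-p),'\n',T.T@R.T)
for yaw in range(0,360,45):
    a=np.radians(yaw); r=np.array([[np.cos(a),np.sin(a),0],[np.sin(a),-np.cos(a),0],[0,0,-1]])
    print(yaw,[None if q is None else np.round(q,0).tolist() for q in (bot.solve_ik([.438,-.145,.25],r),bot.solve_ik([.591,-.127,.25],r))])
```

```text
cam in tool [ 0.07519612  0.0003491  -0.14173109] 
 [[-2.65678459e-04 -9.56699343e-01 -2.91077817e-01]
 [ 9.99999868e-01 -3.81945184e-04  3.42617255e-04]
 [-4.38957474e-04 -2.91077688e-01  9.56699319e-01]]
0 [[-25.0, -7.0, 88.0, -0.0, 99.0, 65.0], [-18.0, 12.0, 69.0, -0.0, 99.0, 72.0]]
45 [[-25.0, -7.0, 88.0, -0.0, 99.0, 20.0], [-18.0, 12.0, 69.0, -0.0, 99.0, 27.0]]
90 [[-25.0, -7.0, 88.0, -0.0, 99.0, -25.0], [-18.0, 12.0, 69.0, -0.0, 99.0, -18.0]]
135 [[-25.0, -7.0, 88.0, -0.0, 99.0, -70.0], [-18.0, 12.0, 69.0, -0.0, 99.0, -63.0]]
180 [[-25.0, -7.0, 88.0, -0.0, 99.0, -115.0], [-18.0, 12.0, 69.0, -0.0, 99.0, -108.0]]
225 [None, None]
270 [None, None]
315 [[-25.0, -7.0, 88.0, -0.0, 99.0, 110.0], [-18.0, 12.0, 69.0, -0.0, 99.0, 117.0]]
```

Run:
```python
from h import *
import json
r=np.array([[1.,0,0],[0,-1,0],[0,0,-1]])
for i,p in enumerate([[.48,-.205,.33],[.48,-.075,.33]]):
    bot.movep(p,r) if i==0 else bot.servo_line(p,speed=.2)
    c=bot.get_calibration('wrist'); im=bot.grab_frame('wrist'); cv2.imwrite(f'pics/w{i+1}.png',im[:,:,::-1])
    json.dump({k:np.array(v).tolist() for k,v in c.items()},open(f'w{i+1}.json','w'))
print(bot.get_t(),bot.get_tcp_pos())
```

```text
2.6667 [ 0.47999267 -0.075979    0.3298145 ]
```

View pics/w1.png

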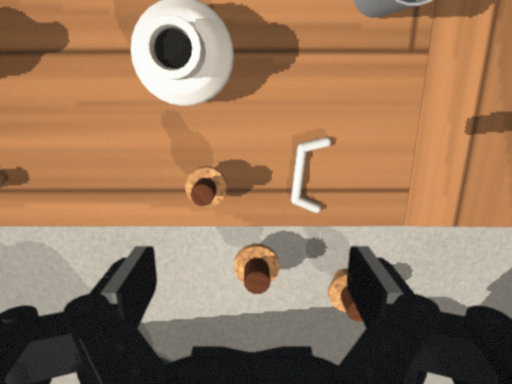

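View pics/w2.png

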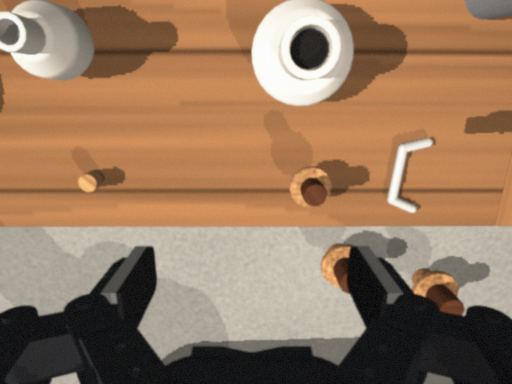

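Run:
```python
from h import *
a=cv2.imread('pics/w1.png')[:,:,::-1];b=cv2.imread('pics/w2.png')[:,:,::-1]
crop(a,170,155,70,60,10,'w1k.png');crop(a,125,0,115,110,5,'w1m.png')
crop(b,275,155,70,60,10,'w2k.png');crop(b,245,0,115,110,5,'w2m.png')
k=[cv2.imread('pics/'+n) for n in('w1k.png','w2k.png','w1m.png','w2m.png')]
cv2.imwrite('pics/k.png',cv2.resize(np.hstack(k[:2]),(800,343)))
cv2.imwrite('pics/m.png',cv2.resize(np.hstack(k[2:]),(800,383)))
```

```text
(no output)
```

View pics/k.png

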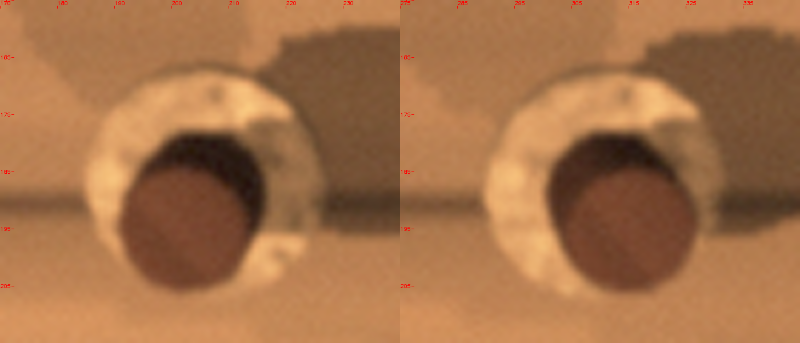

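View pics/m.png

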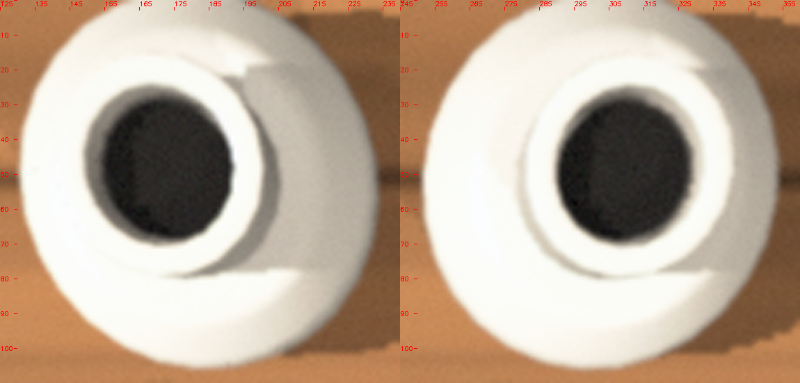

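Run:
```python
from h import *
import json
w=[json.load(open(f'w{i}.json')) for i in(1,2)]
cs=w+[bot.get_calibration('top'),bot.get_calibration('scene')]
for n,u in [('knobtop',[(202.2,195.1),(315.6,195.1),(280.5,201),(251.5,178)]),('mouth',[(170.6,47.3),(310.8,47.4),(270.7,127.3),(196.7,201.2)])]:
    for k in (2,3,4):
        x,e=tri(cs[:k],u[:k]);print(n,k,x.round(4),np.round(e,4))
    for z in (.095,.1,.105,.11,.115,.12,.125,.13,.14): print(z,[at_z(c,p,z)[:2].round(4).tolist() for c,p in zip(cs,u)])
```

```text
knobtop 2 [ 0.4389 -0.1495  0.1141] [0.0001 0.0001]
knobtop 3 [ 0.4388 -0.1484  0.1133] [0.001  0.0012 0.0021]
knobtop 4 [ 0.439  -0.1486  0.1184] [0.0019 0.0013 0.0027 0.0027]
0.095 [[0.4326, -0.1465], [0.4328, -0.1534], [0.4399, -0.1478], [0.4305, -0.1646]]
0.1 [[0.4342, -0.1472], [0.4344, -0.1524], [0.4396, -0.1474], [0.4318, -0.1615]]
0.105 [[0.4359, -0.148], [0.436, -0.1513], [0.4394, -0.147], [0.4331, -0.1585]]
0.11 [[0.4375, -0.1488], [0.4377, -0.1503], [0.4392, -0.1466], [0.4344, -0.1555]]
0.115 [[0.4391, -0.1496], [0.4393, -0.1493], [0.4389, -0.1462], [0.4357, -0.1524]]
0.12 [[0.4408, -0.1504], [0.4409, -0.1482], [0.4387, -0.1458], [0.4369, -0.1494]]
0.125 [[0.4424, -0.1512], [0.4425, -0.1472], [0.4384, -0.1454], [0.4382, -0.1464]]
0.13 [[0.444, -0.152], [0.4442, -0.1462], [0.4382, -0.1449], [0.4395, -0.1433]]
0.14 [[0.4473, -0.1535], [0.4474, -0.1441], [0.4377, -0.1441], [0.4421, -0.1373]]
mouth 2 [ 0.5924 -0.1311  0.1433] [0.0001 0.0001]
mouth 3 [ 0.5928 -0.1299  0.1414] [0.0008 0.0015 0.0022]
mouth 4 [ 0.5918 -0.1296  0.1417] [0.0013 0.0019 0.0023 0.0031]
0.095 [[0.5978, -0.1201], [0.5979, -0.1393], [0.603, -0.1308], [0.5859, -0.1563]]
0.1 [[0.5972, -0.1212], [0.5974, -0.1384], [0.602, -0.1305], [0.5862, -0.1533]]
0.105 [[0.5967, -0.1224], [0.5968, -0.1376], [0.601, -0.1302], [0.5865, -0.1503]]
0.11 [[0.5961, -0.1235], [0.5962, -0.1367], [0.5999, -0.1298], [0.5869, -0.1473]]
0.115 [[0.5955, -0.1247], [0.5957, -0.1359], [0.5989, -0.1295], [0.5872, -0.1443]]
0.12 [[0.5949, -0.1258], [0.5951, -0.135], [0.5978, -0.1292], [0.5875, -0.1414]]
0.125 [[0.5944, -0.1269], [0.5945, -0.1342], [0.5968, -0.1289], [0.5878, -0.1384]]
0.13 [[0.5938, -0.1281], [0.594, -0.1333], [0.5957, -0.1286], [0.5882, -0.1354]]
0.14 [[0.5927, -0.1303], [0.5928, -0.1317], [0.5936, -0.1279], [0.5888, -0.1294]]
```

Run:
```python
from h import *
r=np.array([[1.,0,0],[0,-1,0],[0,0,-1]])
bot.movep([.439,-.149,.17],r)
im=bot.grab_frame('wrist'); cv2.imwrite('pics/w3.png',im[:,:,::-1])
print(bot.servo_line([.439,-.149,.088],rot=r,speed=.1,threshold=6),bot.get_tcp_pos(),bot.get_contact_force())
im=bot.grab_frame('wrist'); cv2.imwrite('pics/w4.png',im[:,:,::-1])
print(bot.get_t())
```

```text
False [ 0.4396122  -0.14923103  0.08880843] [ 0.22559696 -0.31079181  1.00140089]
4.4833
```

View pics/w4.png

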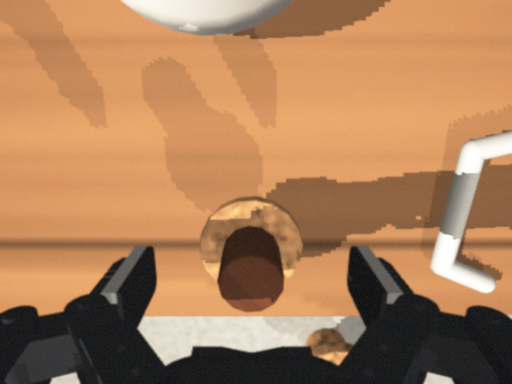

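View pics/w3.png

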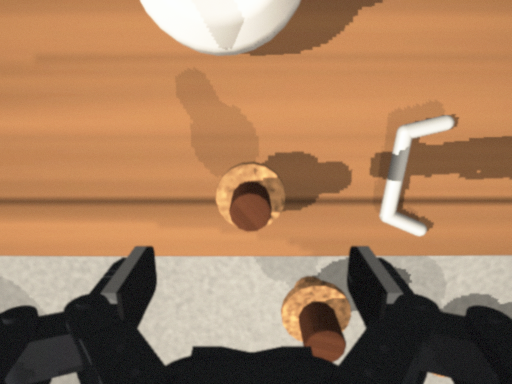

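Run:
```python
from h import *
c=bot.get_calibration('wrist'); p=np.array(bot.get_tcp_pos())
for z in (.114,.098,.082): print(z,proj(c,[p[0],p[1],z]).round(1))
crop(cv2.imread('pics/w4.png')[:,:,::-1],190,185,130,140,5,'w4c.png')
```

```text
0.114 [251.3 282.3]
0.098 [251.3 262.5]
0.082 [251.2 246.4]
```

View pics/w4c.png

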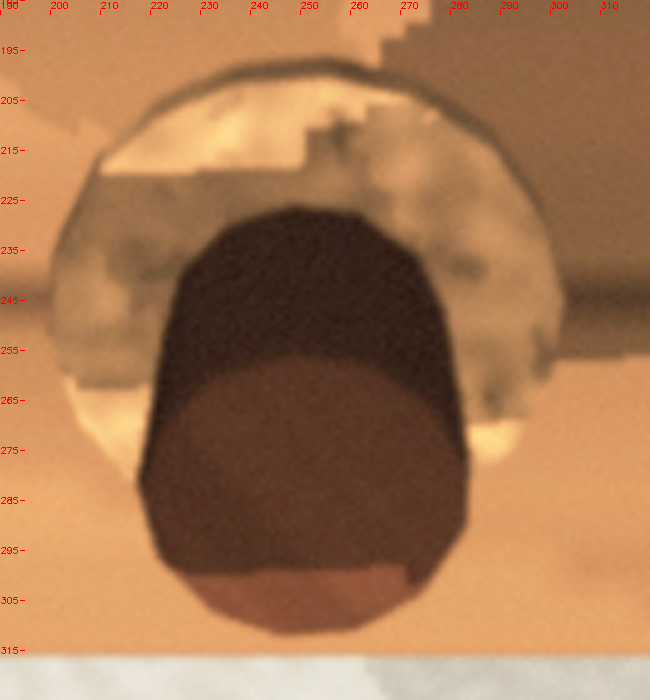

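Run:
```python
from h import *
print(bot.get_contact_force())
bot.gripper_to(0.0,grip_force=60)
print(bot.get_grip_width(),bot.get_contact_force(),bot.get_tcp_pos())
bot.servo_line([.439,-.149,.215],speed=.15)
print(bot.get_contact_force(),bot.get_grip_width())
bot.servo_line([.592,-.130,.215],speed=.15)
c=bot.get_calibration('wrist')
im=bot.grab_frame('wrist'); cv2.imwrite('pics/w5.png',im[:,:,::-1])
im=bot.grab_frame('scene'); cv2.imwrite('pics/s5.png',im[:,:,::-1]);crop(im,140,120,140,120,5,'s5c.png')
print(bot.get_t(),bot.get_tcp_pos(),bot.get_contact_force())
print(proj(c,[.592,-.130,.143]))
```

```text
[-0.64877622 -0.3926397   0.14496841]
0.30633723826580256 [ 0.1045891  -0.01476555  2.46834602] [ 0.43931908 -0.14915299  0.0883935 ]
[ 0.40394635 -0.76520736 -0.39536892] 0.3052015958711777
7.3333 [ 0.59149115 -0.13017592  0.21534531] [ 0.15194993  0.41356374 -0.4716142 ]
[251.21756148 202.56832633]
```

View pics/w5.png

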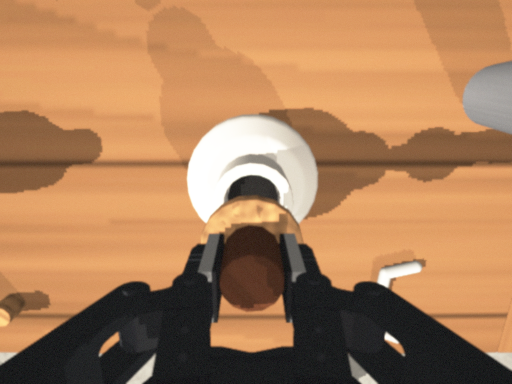

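View pics/s5c.png

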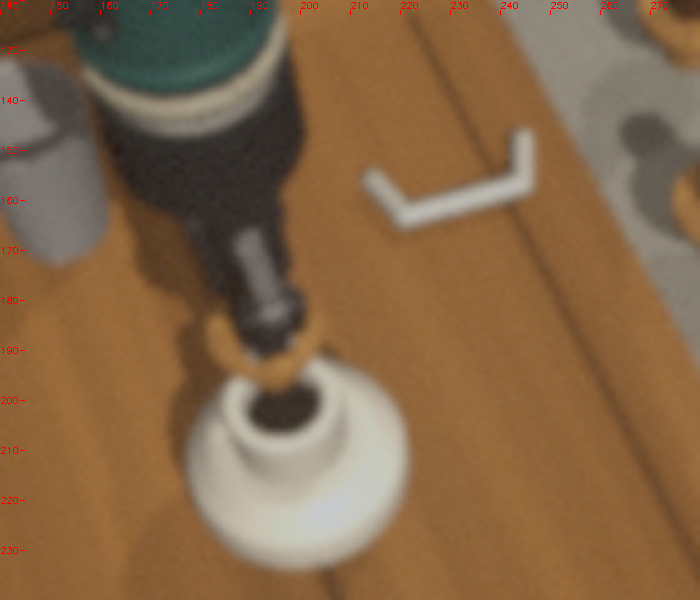

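Run:
```python
from h import *
crop(cv2.imread('pics/w5.png')[:,:,::-1],180,110,150,120,5,'w5c.png')
```

```text
(no output)
```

View pics/w5c.png

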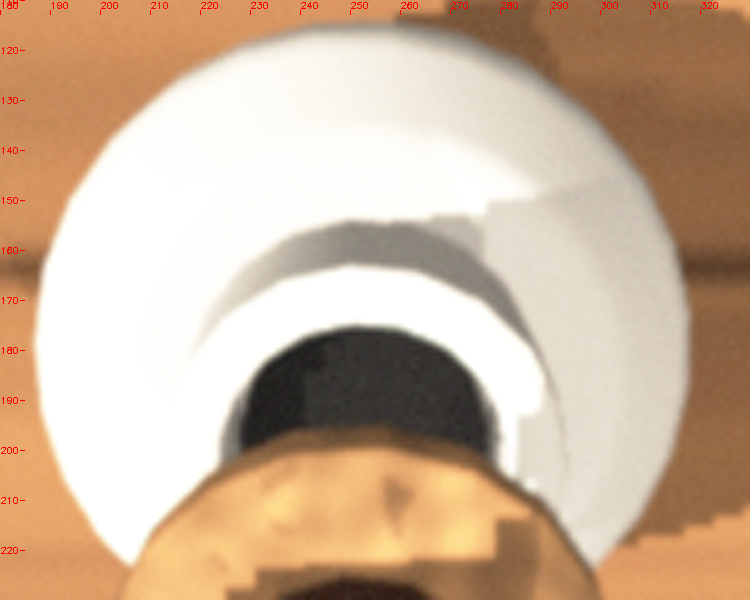

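Run:
```python
from h import *
c=bot.get_calibration('wrist')
for dx in (.02,.028): print(proj(c,[.592+dx,-.130,.143]).round(1))
print(proj(c,[.592,-.130+.02,.143]),proj(c,[.592,-.130-.02,.143]))
p=np.array(bot.get_tcp_pos())
print('collar far edge low', proj(c,[p[0]+.026,p[1],p[2]+.010-.024]), 'up',proj(c,[p[0]+.026,p[1],p[2]+.010-.016]))
```

```text
[251.  174.2]
[251.  162.6]
[222.06295593 202.36290085] [280.04043111 202.31386934]
collar far edge low [251.28811481 192.60250883] up [251.29045483 197.69155006]
```

Run:
```python
from h import *
P=lambda m:print(m,np.round(bot.get_tcp_pos(),4),np.round(bot.get_contact_force(),2),round(bot.get_t(),2))
x,y=.593,-.130
print(bot.servo_line([x,y,.186],speed=.06,threshold=4)); P('above')
print(bot.servo_line([x,y,.176],speed=.03,threshold=4)); P('in')
print(bot.servo_line([x,y,.160],speed=.02,threshold=14)); P('push')
im=bot.grab_frame('wrist'); cv2.imwrite('pics/w6.png',im[:,:,::-1])
im=bot.grab_frame('scene'); crop(im,140,120,140,120,5,'s6c.png')
```

```text
False
above [ 0.5929 -0.13    0.1857] [ 0.06  0.83 -0.43] 7.97
False
in [ 0.5929 -0.13    0.1757] [-0.02  0.35 -1.45] 8.45
False
push [ 0.5934 -0.1301  0.1614] [-1.27  0.62  5.56] 9.4
```

View pics/w6.png

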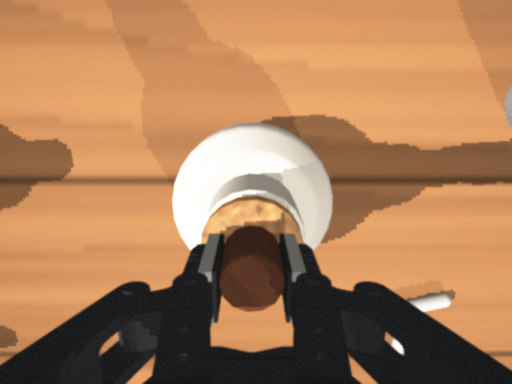

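View pics/s6c.png

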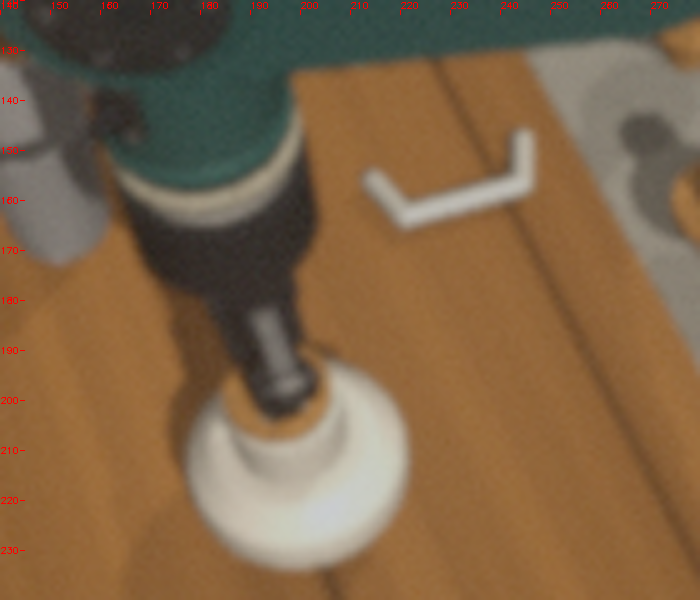

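Run:
```python
from h import *
P=lambda m:print(m,np.round(bot.get_tcp_pos(),4),np.round(bot.get_contact_force(),2),round(bot.get_t(),2))
x,y=.593,-.130
z=bot.get_tcp_pos()[2]
for k in range(12):
    z-=.0015
    s=bot.servo_line([x,y,z],speed=.015,threshold=12); P((s,round(z,4)))
    if s or bot.get_contact_force()[2]>18: break
```

```text
(False, np.float64(0.1598)) [ 0.5934 -0.1301  0.1611] [0.03 1.01 5.62] 9.75
(False, np.float64(0.1583)) [ 0.5934 -0.1301  0.1595] [-0.59  1.34  5.18] 10.0
(False, np.float64(0.1568)) [ 0.5934 -0.1301  0.1577] [-1.22  0.49  5.08] 10.25
(False, np.float64(0.1553)) [ 0.5934 -0.1301  0.1574] [-2.06  0.9   9.12] 10.5
(False, np.float64(0.1538)) [ 0.5935 -0.1301  0.1574] [-4.83  2.07 12.96] 10.75
(False, np.float64(0.1523)) [ 0.5936 -0.1301  0.1573] [-5.37  2.43 16.63] 11.0
(False, np.float64(0.1508)) [ 0.5937 -0.1301  0.1574] [-7.82  3.08 21.97] 11.25
```

Run:
```python
from h import *
P=lambda m:print(m,np.round(bot.get_tcp_pos(),4),np.round(bot.get_contact_force(),2),round(bot.get_t(),2))
bot.servo_line([.593,-.130,.1565],speed=.01); P('relax')
bot.gripper_to(0.7); P('open')
bot.gripper_to(1.0)
bot.servo_line([.593,-.130,.25],speed=.1);P('up')
c=bot.get_calibration('wrist')
im=bot.grab_frame('wrist'); cv2.imwrite('pics/w7.png',im[:,:,::-1])
for dx in (0,.026,.028): print(proj(c,[.592+dx,-.130,.151 if dx<.027 else .143]).round(1))
bot.servo_line([.50,-.130,.25],speed=.2)
im=bot.grab_frame('wrist'); cv2.imwrite('pics/w8.png',im[:,:,::-1])
bot.movep([.35,-.25,.3],np.diag([1.,-1,-1]))
for n in('scene','top'):
    im=bot.grab_frame(n); cv2.imwrite(f'pics/{n}9.png',im[:,:,::-1])
    crop(im,*((140,140,140,110) if n=='scene' else (220,80,140,110)),5,n+'9c.png')
P('end')
```

```text
relax [ 0.5934 -0.1301  0.1574] [-0.43  0.36  7.15] 11.97
open [ 0.5927 -0.1299  0.1556] [-0.91 -0.54 -0.87] 12.39
up [ 0.5926 -0.1299  0.2489] [-0.11 -0.75  0.44] 13.86
[251.5 192.5]
[251.5 159.1]
[251.5 154.4]
end [ 0.351  -0.2493  0.2991] [-0.07 -0.52  0.52] 15.48
```

View pics/w7.png

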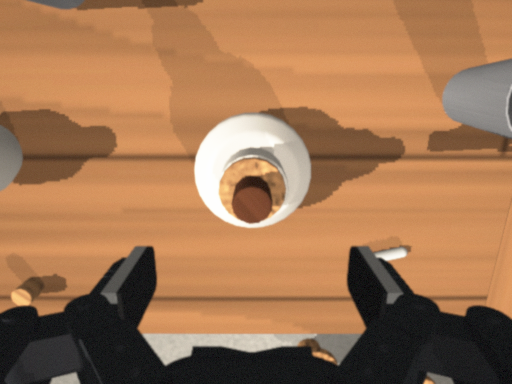

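View pics/w8.png

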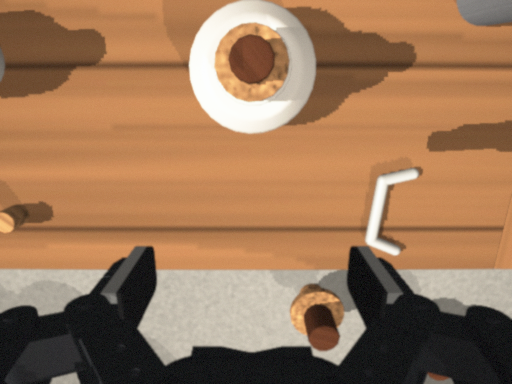

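View pics/scene9c.png

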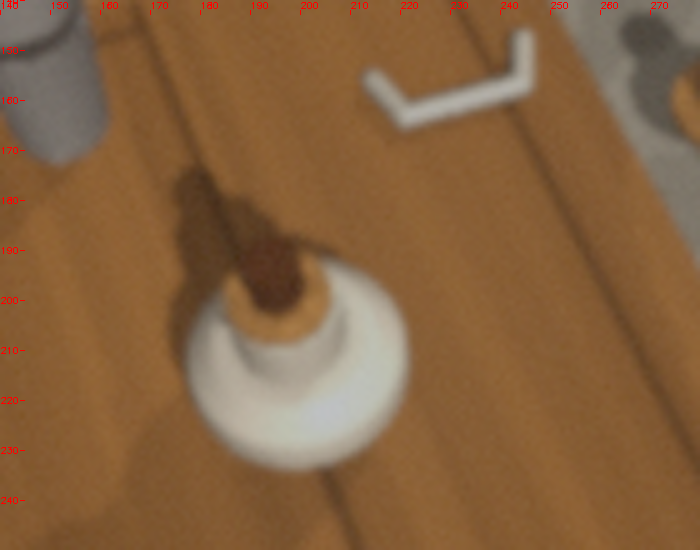

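View pics/top9.png

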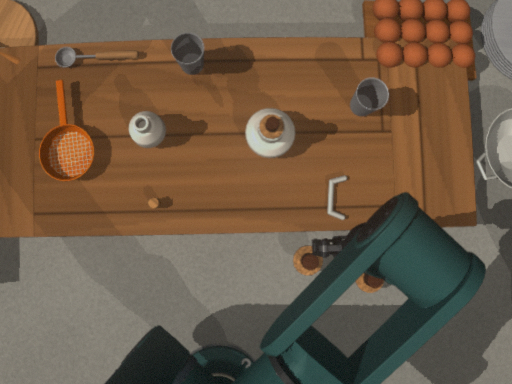

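Run:
```python
from h import *
a=cv2.imread('pics/w7.png')[:,:,::-1];b=cv2.imread('pics/w8.png')[:,:,::-1]
crop(a,210,135,80,100,5,'a.png');crop(b,210,10,80,100,5,'b.png')
cv2.imwrite('pics/ab.png',np.hstack([cv2.imread('pics/a.png'),cv2.imread('pics/b.png')]))
```

```text
(no output)
```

View pics/ab.png

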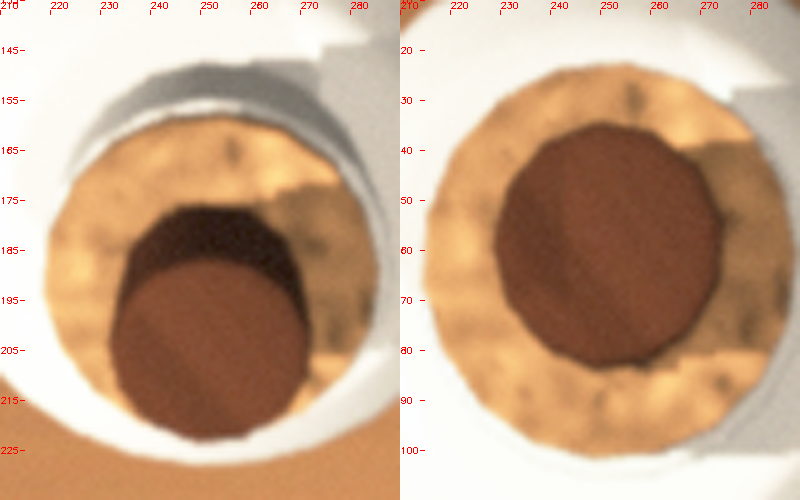

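Run:
```python
from cell import bot
print(bot.sign_off(),bot.get_t())
```

```text
the job is handed in; nothing more can be done
the job is handed in; nothing more can be done
```

The salt pot is closed. I gripped the smallest knobbed stopper at 60 N, lowered it into the mouth and pressed it down in small steps. The job was handed in about 15.5 s in.

- **Pressing:** The sleeve slid at about 5–6 N. The stopper then came to a hard stop with the tool at 0.157 m, the height I had predicted. The force rose to about 22 N down, plus 8 N sideways, with no further movement, so I eased off and let go.
- **Seating:** In the wrist views afterwards the collar sits on the rim all round, with the knob upright. The collar and rim edges were within about 1 px of where they should be.
- **Surroundings:** By eye in the top view, the salt pot and the spice pot are where they were. The arm is clear of everything.
- **Disagreements:** The scene camera's positions differed from the wrist camera's by several millimetres, so I relied on the wrist pair. While I held the stopper above the pot, its collar appeared about 2 mm from where I expected, so I shifted the target 1 mm.

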